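# Refit the loose boot peg in the drying rack

### The job

The middle peg of the boot-drying rack is out and standing on the shelf. Put it back, narrow end down, through the middle collar of the drip tray: its socket is out of sight down there and not quite under the centre of the collar, so keep hold of the peg and feel round with its foot until it drops in, then press it fully home, leave it standing upright and let go. Leave the other things on the shelf where they are.

Things in the scene. Friction and masses are not known exactly. Their poses are not given: they have to be found in the camera images.
- peg_mid (a point): The loose brown wooden boot peg (75 g), at its centre half-way up, 72.5 mm above its foot; z points along it to its top. It starts upright on the shelf (z = 0) on its narrow foot. Round, 145 mm long in all: body 32 mm in diameter, 120 mm long, top 12 mm rounded; below it a tenon 22 mm in diameter, 25 mm long. The flat step between the two is the shoulder.
- peg_foot (a point): Centre of the flat foot of the loose peg (lower end of its tenon, with a 1.5 mm bevel), on its axis, 72.5 mm below peg_mid.
- collar (a point): Fixed: on the axis of the dark grey drip tray's middle collar, level with the top of the white board under the tray (40 mm above the shelf). The peg's socket is in this board: a blind hole 26 mm in diameter, 28 mm deep, 1 mm bevel. The tray lies shifted on the board, so the socket's axis is anywhere up to 6 mm along x and 6 mm along y of this frame from here; the rest of the board inside the collar is flat.
- collar_rim (a point): Centre of the middle collar's open rim, 28 mm above collar. Each collar is an upright round tube, 60 mm inside, 66 mm outside. With the peg home its shoulder is on the board and its centre 47.5 mm above collar; with its foot standing on the board beside the socket, 72.5 mm above.
- outer_collar (a point): Centre of the rim of one of the two outer collars, 115 mm from the middle one along y of the rack (x runs across the row, z up). A fixed peg like the loose one stands home in each outer collar, its top 120 mm above the board, off-centre in its collar just as the socket is in the middle one. Board 170 x 370 x 40 mm, tray 142 x 342 mm with a 14 mm rim.
- jar_mid (a point): Bystander: frosted plastic storage jar with a grey twist lid, 94 mm in diameter, 122 mm high, at its centre.
- multitool_mid (a point): Bystander: closed steel multi-tool, 102 x 31 x 18 mm, lying flat, at its centre.
- shovel_grip_mid (a point): Bystander: orange plastic D-shaped avalanche shovel grip with a stub of shaft, about 240 x 145 mm, 31 mm high, lying flat, near its middle.
Things that resemble listed ones, but are neither listed nor needed, are in the scene too. What is shaped like the part that bears peg_mid but yellow is not meant.

How it is judged (in metres and radians):
On the way:
1. the foot of the peg goes down into the socket inside the middle collar while the gripper still has hold of it (not dropped in) (z of peg_foot in the frame of collar below -0.006 m and horizontal distance between peg_foot and collar below 0.016 m and contact force between the fingers and peg above 0.3 N), for 0.05 s.
At the end, for the whole second after the job is handed in: The loose peg stands in the socket of the middle collar, foot down, home to within 4 mm (its centre less than 51.5 mm above the board), upright within 4 degrees, within 16 mm of the collar's axis, at rest and let go (z of peg_mid in the frame of collar below 0.0515 m and horizontal distance between peg_mid and collar below 0.016 m and angle between peg_mid's own z axis and vertical below 0.07 rad and z of peg_foot in the frame of collar below -0.015 m and linear speed of peg below 0.02 m/s and contact force between the fingers and peg below 0.1 N); the robot touches nothing.
It fails at once if the jar is moved by more than 40 mm (distance of jar_mid from where it was at the start of the episode above 0.04 m).
It fails at once if the multi-tool is moved by more than 40 mm (distance of multitool_mid from where it was at the start of the episode above 0.04 m).
It fails at once if the shovel grip is moved by more than 40 mm (distance of shovel_grip_mid from where it was at the start of the episode above 0.04 m).
It also fails if it takes over 56 s, if anything falls off the work surface, if the arm or the gripper's body presses on something with over 40 N, if the wrist force passes 120 N, or if a joint passes its speed limit or range.

### The arm

A 6-joint arm with a two-finger parallel gripper is mounted at the origin on the work surface. World frame = base frame: x ahead of the robot, y to its left, z up, the work surface at z = 0. Lengths are in m, angles in degrees, forces in N, time in s.
With the tool pointing down it reaches from about 0.4 to 0.825 m from the base axis. Payload 7 kg.
Tool frame: the origin (TCP) lies midway between the tips of the shut fingers; the grasp point (between the pads) lies 19 mm behind it; x points along the fingers, z is the direction in which the jaws open and shut, and the axes are right-handed (so a half turn about x gives the same grasp; the last joint's range is limited). The gripper opens to 88 mm and grips with 3 to 60 N. Pads are 19 mm wide; open, the fingers measure 130 mm over their backs; the gripper's body (78 mm by 193 mm) begins 47 mm behind the grasp point.
Start: joints at [-47.435, 20.546, 0.682, 0, -70.136, -16.507], TCP at [0.296, -0.606, 0.227] pointing down, gripper open.
Joint ranges: [-176.03, 176.03], [-82.01, 121.73], [-58.28, 71.71], [-173.87, 95.51], [-174.79, -0.11], [-173.66, 173.66]. Speed limits (degrees/s): [136.94, 136.94, 172.46, 180, 180, 180].

### API

Orientations are given as [roll, pitch, yaw] about the fixed x, y, z axes, in that order (R = Rz(yaw) Ry(pitch) Rx(roll)).
In Python, from plant import ctrl gives the robot as it stands. The module is installed in compiled form; this text tells all that it offers.
- The arm moves only by the tool servo_tool, never from a script. Its argument "deltas" is a list of rows, each a list of 3 entries, a list of its own where there are three numbers: the turn, a rotation vector about the tool's x, y, z in degrees, then the shift along the tool's x, y, z in cm, then the finger opening in cm, from 0 to 8.76. A call has 1 to 5 rows; each row is the pose to reach, as a shift and turn from the pose measured when the call began, along the tool's axes at that moment; what a row does not reach only later rows make up. A row lasts 1/10 s, in which the tool goes at most 50 mm and 8.59 degrees, less where a joint would pass 70% of its speed; a pose out of reach is approached as far as the arm can. A call with a gripper value outside its range is refused whole. The fingers move at their own pace and stop on an object; the grip force is fixed at half the most. Time passes only in rows, so rows that repeat a pose let the fingers close. It gives the time, the measured TCP pose, the force and the opening at its end, in the units of the state.
- ctrl.get_obs(): the state, without advancing time (a new reading comes with each control period).
- ctrl.snapshot(name): name is "scene" or "top" or "wrist"; returns a dict with "image" (420x560x3 uint8, red, green, blue), "vertical_fov" (degrees; the focal length in pixels is half the picture's height over the tangent of half this angle, whatever the lens; pixels are square), "cx", "cy" (the principal point, pixels), "k1" (the pictures are not rectified: a ray, as slopes to the right and down, at radius r is drawn at 1 + k1 r^2 times it, then the intrinsics apply), "rvec" (rotation vector, rad) and "tvec" (3), from world to camera coordinates, as OpenCV has them. Camera axes: x right, y down, z forward; pixel columns grow to the right and rows downward; lengths in m; the calibration is good to about 2 mm. A picture is of the moment at which its call begins. There is no depth.
- ctrl.close_job(): hands the job in, once; it reports no verdict.
The state is a dict: "clock": time; "joint_pos": joint angles; "qvel": joint speeds; "tau": joint torques, N m; "tool_pos": TCP position; "orientation": TCP orientation; "force": force on the tool from outside, world axes, zero at the start; "moment": the same for the moment, N m; "opening": finger opening in m.
Only numpy, scipy, OpenCV 4.12 (cv2) and the standard library are available. Lean on these libraries where they do the work, as an engineer would, in place of code of your own. Each camera call takes 0.05 s, during which the arm holds its last target. There are 200 camera calls.

## Working session

There is one attempt and no reset: what is moved stays moved. The work goes in short steps, Python scripts to look and compute and a tool call to move; the robot and the scene stay as the last step left them, time stands still between calls to the robot, and variables do not carry over. Pictures are saved under pics/ and viewed, on a budget of 10 in all, crops included, one or two more only if the job needs it, and the job is handed in when it is done.

Besides the shell and the picture viewer there is one more tool, called after "Call:" as name(argument=value, ...), one argument or row to a line, values as JSON. servo_tool: Moves the arm, as the interface text tells. Its arguments: {"type":"object","properties":{"deltas":{"type":"array","items":{"type":"array"}}},"required":["deltas"]}

```bash
mkdir -p pics; cat > h.py <<'E'
import numpy as np, cv2
from plant import ctrl
def snap(n):
    s=ctrl.snapshot(n); f=210/np.tan(np.radians(s["vertical_fov"])/2)
    s["K"]=np.array([[f,0,s["cx"]],[0,f,s["cy"]],[0,0,1]]); s["R"]=cv2.Rodrigues(np.array(s["rvec"],float))[0]; s["t"]=np.array(s["tvec"],float).ravel()
    s["C"]=-s["R"].T@s["t"]; return s
def ray(s,uv):
    p=cv2.undistortPoints(np.array(uv,float).reshape(-1,1,2),s["K"],np.array([s["k1"],0,0,0.])).reshape(-1,2)
    return np.c_[p,np.ones(len(p))]@s["R"]
def onz(s,uv,z):
    d=ray(s,uv); return s["C"]+d*((z-s["C"][2])/d[:,2])[:,None]
def proj(s,P):
    return cv2.projectPoints(np.array(P,float).reshape(-1,1,3),np.array(s["rvec"],float),s["t"],s["K"],np.array([s["k1"],0,0,0.]))[0].reshape(-1,2)
def save(s,n): cv2.imwrite("pics/"+n,s["image"][:,:,::-1])
E
python3 - <<'E'
from h import *
import pickle
for n in ("scene","top"):
    s=snap(n); save(s,n+"0.png"); pickle.dump(s,open(n+"0.pkl","wb")); print(n,s["C"],s["k1"],s["vertical_fov"])
print(ctrl.get_obs())
E
```

```text
scene [1.45991984 0.24146985 0.66483194] -0.09214932345153909 49.09013911852554
top [0.47527119 0.02724061 1.06379291] 0.05140483591752261 44.39503248737605
{'clock': 0.1, 'joint_pos': array([-4.74323817e+01,  2.05899231e+01,  6.38260000e-01, -1.71269166e-02,
       -7.01363323e+01, -1.65065272e+01]), 'qvel': array([ 0.0544278 , -0.07629019,  0.07185544,  0.06609268, -0.01924613,
        0.02775096]), 'tau': array([-1.60262207e-03, -5.84164059e+01,  2.93752509e+01,  7.01556399e+00,
        1.01589775e-02, -3.98751990e-05]), 'tool_pos': array([ 0.29631775, -0.60598669,  0.22568325]), 'orientation': array([  6.13887648,  89.91054323, 122.19413571]), 'force': array([0.16315082, 0.09951804, 0.51596452]), 'moment': array([0.03394307, 0.00787051, 0.00186921]), 'opening': 0.08801383985422115}
```

View pics/scene0.png

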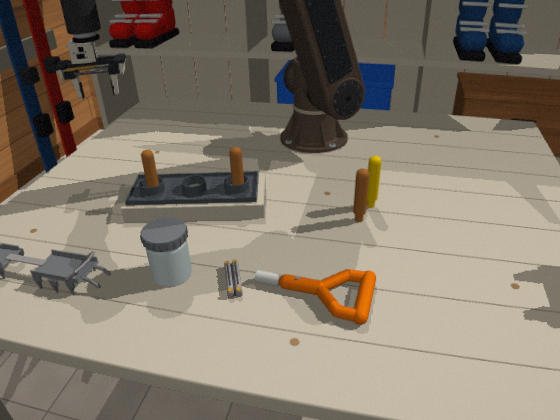

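View pics/top0.png

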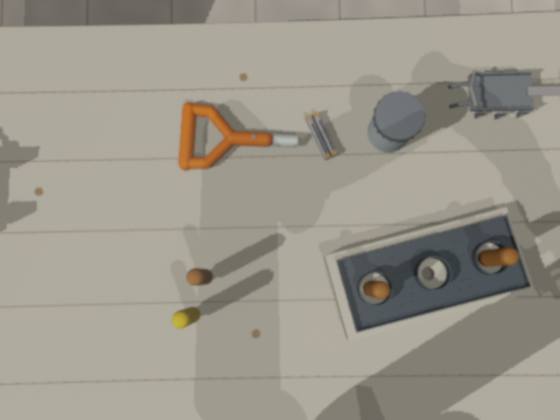

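The scene view shows the brown peg at (361,195), with the yellow decoy beside it at (374,180). The rack's middle collar is at (194,186). In the top view the peg is at (195,277), the decoy at (181,320), the middle collar at (432,272), and the fixed pegs' tops at (377,290) and (508,257).

```bash
cat > m.py <<'E'
from h import *
import pickle
def blobs(s,lo,hi,amin=60):
    hsv=cv2.cvtColor(s["image"],cv2.COLOR_RGB2HSV); m=cv2.inRange(hsv,np.array(lo),np.array(hi))
    m=cv2.morphologyEx(m,cv2.MORPH_OPEN,np.ones((3,3),np.uint8))
    n,l,st,c=cv2.connectedComponentsWithStats(m); return [(c[i].round(1),st[i],np.argwhere(l==i)[:,::-1]) for i in range(1,n) if st[i,4]>amin]
def az(s,px):
    d=ray(s,px); a=np.arctan2(d[:,1],d[:,0]); r=np.arctan2(d[:,1].mean(),d[:,0].mean()); a=(a-r+np.pi)%(2*np.pi)-np.pi
    return r+(np.percentile(a,1)+np.percentile(a,99))/2, (a.max()-a.min())
def isect(s1,a1,s2,a2):
    A=np.array([[np.cos(a1),-np.cos(a2)],[np.sin(a1),-np.sin(a2)]]); t=np.linalg.solve(A,(s2["C"]-s1["C"])[:2]); return s1["C"][:2]+t[0]*np.array([np.cos(a1),np.sin(a1)])
E
python3 - <<'E'
from m import *
S,T=[pickle.load(open(n+"0.pkl","rb")) for n in("scene","top")]
def near(s,B,p): return min(B,key=lambda b:np.hypot(*(b[0]-p)))
for nm,lo,hi,q in (("brown",(3,110,40),(16,255,255),[((361,195),(195,277)),((236,165),(376,290)),((149,170),(500,257))]),("yellow",(22,120,60),(34,255,255),[((374,180),(185,318))])):
    BS,BT=blobs(S,lo,hi),blobs(T,lo,hi)
    for p,r in q:
        b1,b2=near(S,BS,p),near(T,BT,r); a1,a2=az(S,b1[2]),az(T,b2[2]); X=isect(S,a1[0],T,a2[0])
        far=onz(T,b2[2],0.13); k=np.argmax(np.hypot(*(far[:,:2]-T["C"][:2]).T))
        print(nm,b1[0],b1[1],b2[0],b2[1],"xy",X.round(4),"widths mm",[1000*a[1]*np.hypot(*(X-s["C"][:2])) for a,s in((a1,S),(a2,T))],
          "proj foot/top S",proj(S,[[*X,0],[*X,.145]]).round(0).tolist(),"T",proj(T,[[*X,0],[*X,.145]]).round(0).tolist())
for p in((375,288),(432,272),(490,257)): print("rim",onz(T,[p],.068).round(4))
c=T["image"][215:330,340:530,::-1]; cv2.imwrite("pics/c1.png",cv2.resize(np.clip(c.astype(float)*2,0,255).astype(np.uint8),None,fx=4,fy=4,interpolation=cv2.INTER_CUBIC))
E
```

```text
brown [360.6 193.9] [354 169  15  53 586] [195.4 276.8] [188 270  16  15 200] xy [0.4754 0.1985] widths mm [np.float64(29.311718910569653), np.float64(25.245540712431684)] proj foot/top S [[358.0, 219.0], [363.0, 169.0]] T [[207.0, 277.0], [194.0, 277.0]]
brown [236.3 165.4] [230 147  14  38 431] [377.1 289.5] [364 282  26  17 362] xy [ 0.4465 -0.129 ] widths mm [np.float64(31.346925028649004), np.float64(28.381977028305553)] proj foot/top S [[239.0, 201.0], [235.0, 153.0]] T [[367.0, 288.0], [380.0, 290.0]]
brown [149.6 168.4] [142 150  17  37 430] [498.9 256.8] [479 248  40  18 605] xy [ 0.5015 -0.3522] widths mm [np.float64(31.969224414907767), np.float64(30.81056037694233)] proj foot/top S [[156.0, 203.0], [147.0, 155.0]] T [[477.0, 259.0], [507.0, 256.0]]
yellow [373.2 179.8] [367 156  14  52 525] [185.  317.3] [173 308  26  20 358] xy [0.4018 0.2241] widths mm [np.float64(30.142982038612416), np.float64(27.51416889702122)] proj foot/top S [[370.0, 205.0], [375.0, 156.0]] T [[194.0, 314.0], [179.0, 320.0]]
rim [[ 0.4479 -0.1332  0.068 ]]
rim [[ 0.4763 -0.242   0.068 ]]
rim [[ 0.5028 -0.352   0.068 ]]
```

View pics/c1.png

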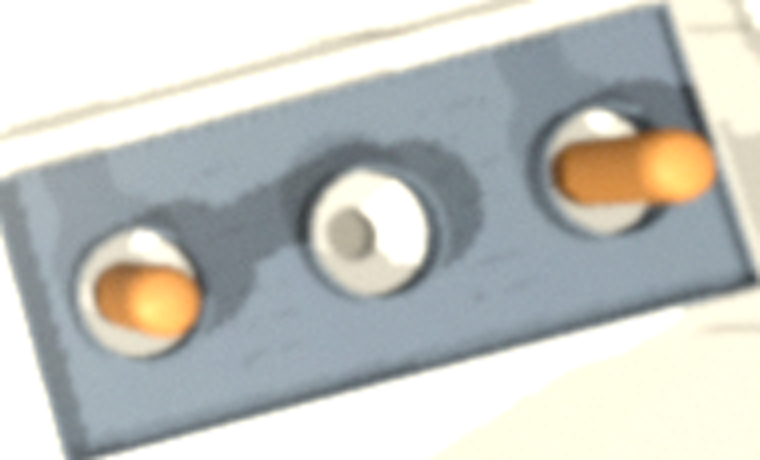

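The crop shows the dark socket disc inside the middle collar at about (427.5,273), left of the collar's centre at (432,272). The fixed pegs' axes come out 230 mm apart, as given.

```bash
cat > go.py <<'E'
from h import *
import sys
from scipy.spatial.transform import Rotation as Ro
def go(p,jaw):
    o=ctrl.get_obs(); R=Ro.from_euler('xyz',o["orientation"],degrees=True); M=R.as_matrix()
    best=None
    for k in(0,180):
        j=np.radians(jaw+k); z=np.array([np.cos(j),np.sin(j),0]); x=np.array([0,0,-1.]); G=Ro.from_matrix(np.c_[x,np.cross(z,x),z])
        v=(R.inv()*G).as_rotvec(degrees=True)
        if best is None or np.linalg.norm(v)<np.linalg.norm(best): best=v
    print("t",o["clock"],"tcp",o["tool_pos"].round(4),"jawdir",M[:,2].round(3),"F",o["force"].round(2),"q",o["joint_pos"].round(0),"open",round(o["opening"],4))
    print("turn",best.round(1),"shift cm",((np.array(p)-o["tool_pos"])@M*100).round(2))
if __name__=="__main__": go([float(a) for a in sys.argv[1:4]],float(sys.argv[4]))
E
python3 - <<'E'
from m import *
T=pickle.load(open("top0.pkl","rb")); print(onz(T,[(427.5,273.3)],.04))
E
python3 go.py .474 -.24 .26 80
```

```text
[[ 0.47390529 -0.24077042  0.04      ]]
t 0.1 tcp [ 0.2963 -0.606   0.2257] jawdir [-0.439  0.898  0.002] F [0.16 0.1  0.52] q [-47.  21.   1.  -0. -70. -17.] open 0.088
turn [36.1  0.1 -0. ] shift cm [ -3.4  -32.04  25.08]
```

Call:
servo_tool(
  deltas=[
    [[8, 0, 0], [-3.4, -3, 2.3], 8.7],
    [[16, 0, 0], [-3.4, -7, 5.5], 8.7],
    [[24, 0, 0], [-3.4, -11, 8.6], 8.7],
    [[32, 0, 0], [-3.4, -15, 11.7], 8.7],
    [[36, 0, 0], [-3.4, -19, 14.8], 8.7],
  ],
)

```text
clock: 0.6
tool_pos: [0.3993, -0.3939, 0.2597]
orientation: [45.1, 89.9, 124.8]
force: [0.4, 0.4, 0.6]
opening: 0.0867
```

```bash
python3 go.py .474 -.24 .26 80
```

```text
t 0.6 tcp [ 0.3993 -0.3939  0.2597] jawdir [0.178 0.984 0.001] F [0.36 0.39 0.59] q [-25.   9. -11.  -0. -70. -76.] open 0.0867
turn [-0.3  0.1 -0.1] shift cm [-0.02 -4.6  16.47]
```

Call:
servo_tool(
  deltas=[
    [[0, 0, 0], [0, -1.2, 4.2], 8.7],
    [[0, 0, 0], [0, -2.4, 8.4], 8.7],
    [[0, 0, 0], [0, -3.6, 12.6], 8.7],
    [[0, 0, 0], [0, -4.6, 16.5], 8.7],
    [[0, 0, 0], [0, -4.6, 16.5], 8.7],
  ],
)

```text
clock: 1.1
tool_pos: [0.4755, -0.2362, 0.2596]
orientation: [29.7, 89.9, 109.6]
force: [-0.5, -0.5, -0.2]
opening: 0.0868
```

```bash
python3 - <<'E'
from m import *
s=snap("wrist"); save(s,"w1.png"); pickle.dump(s,open("w1.pkl","wb")); print(s["C"],s["R"][2],proj(s,[[.474,-.2406,.04],[.4763,-.242,.068]]))
E
python3 go.py .475 .198 .26 80
```

```text
[ 0.39904643 -0.22257461  0.41684113] [ 0.28170505 -0.047634   -0.95831794] [[282.22112305 175.93613629]
 [280.91548458 184.12999735]]
t 1.15 tcp [ 0.4748 -0.2377  0.2596] jawdir [0.175 0.985 0.002] F [-0.62 -0.62  0.08] q [ -5.   6. -14.  -0. -70. -95.] open 0.087
turn [-0.1  0.1 -0.1] shift cm [4.000e-02 7.590e+00 4.291e+01]
```

View pics/w1.png

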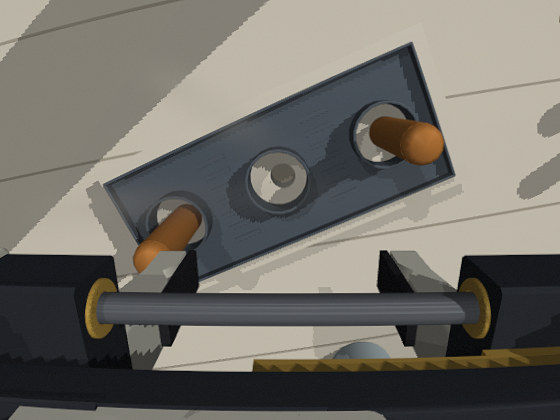

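The wrist view shows the socket disc at (283,175). My estimate projects to (282.2,175.9), so it agrees within about 1 mm. Now over to the peg.

Call:
servo_tool(
  deltas=[
    [[0, 0, 0], [0, 0.8, 4.7], 8.7],
    [[0, 0, 0], [0, 1.6, 9.4], 8.7],
    [[0, 0, 0], [0, 2.4, 14], 8.7],
    [[0, 0, 0], [0, 3.2, 18.7], 8.7],
    [[0, 0, 0], [0, 4, 23.4], 8.7],
  ],
)

```text
clock: 1.65
tool_pos: [0.4758, 0.0004, 0.2601]
orientation: [42.7, 89.9, 122.5]
force: [0.9, 0.2, 0.0]
opening: 0.0872
```

```bash
python3 go.py .475 .15 .26 80
```

```text
t 1.65 tcp [4.758e-01 4.000e-04 2.601e-01] jawdir [0.176 0.984 0.002] F [0.93 0.21 0.01] q [  24.    0.  -20.   -0.  -70. -124.] open 0.0872
turn [-0.1  0.1 -0.1] shift cm [ 0.04  2.71 14.71]
```

Call:
servo_tool(
  deltas=[
    [[0, 0, 0], [0, 0.7, 4.3], 8.7],
    [[0, 0, 0], [0, 1.4, 8.6], 8.7],
    [[0, 0, 0], [0, 1.8, 9.8], 8.7],
    [[0, 0, 0], [0, 1.8, 9.8], 8.7],
  ],
)

```text
clock: 2.05
tool_pos: [0.4751, 0.1008, 0.26]
orientation: [61.9, 89.9, 141.9]
force: [0.5, -0.4, 0.1]
opening: 0.0871
```

```bash
python3 - <<'E'
from m import *
s=snap("wrist"); save(s,"w2.png"); X=[.4754,.1985]; print(proj(s,[[*X,0.02],[*X,.145]]))
T=pickle.load(open("top0.pkl","rb")); 
B=blobs(s,(3,110,40),(16,255,255),100)
for b in B:
    a=az(s,b[2]); print(b[0],b[1],np.degrees(a))
    d=np.array(X)-s["C"][:2]; print("lateral mm",1000*np.hypot(*d)*(a[0]-np.arctan2(d[1],d[0])),1000*a[1]*np.hypot(*d),d)
E
python3 go.py .4754 .1985 .26 80
```

```text
[[373.71216985 158.27314714]
 [410.66600815 182.99484972]]
[399.8 173.5] [ 370  145   57   54 1793] [47.98616389 15.74125294]
lateral mm 0.6955298321347758 31.21043160253653 [0.0765498  0.08393672]
[ 37.6 205.6] [   0  175   84   64 2963] [-78.92780813   7.39099939]
lateral mm -250.93881320206202 14.654251580149605 [0.0765498  0.08393672]
[379.9 343. ] [355 325  47  34 845] [11.25642004 11.25619489]
lateral mm -72.12911520602415 22.31783594994271 [0.0765498  0.08393672]
t 2.1 tcp [0.4751 0.0998 0.26  ] jawdir [0.175 0.985 0.001] F [-0.4  -0.03  0.2 ] q [  35.    1.  -19.   -0.  -70. -135.] open 0.0867
turn [-0.1  0.1 -0.1] shift cm [0.01 1.7  9.72]
```

View pics/w2.png

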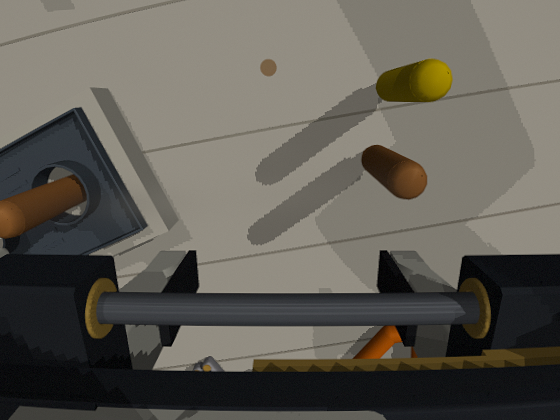

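The brown peg spans (372,157) to (410,182), and its axis bearing is within 0.7 mm of the estimate. The yellow peg stands clear at (415,80). I'll move over the peg and then down.

Call:
servo_tool(
  deltas=[
    [[0, 0, 0], [0, 0.8, 4.5], 8.7],
    [[0, 0, 0], [0, 1.6, 9], 8.7],
    [[0, 0, 0], [0, 1.7, 9.7], 8.7],
    [[0, 0, 0], [0, 1.7, 9.7], 8.7],
    [[0, 0, 0], [4, 1.7, 9.7], 8.7],
  ],
)

```text
clock: 2.6
tool_pos: [0.4783, 0.1984, 0.2242]
orientation: [-34.2, 89.5, 45.7]
force: [0.8, 1.4, -1.2]
opening: 0.0874
```

```bash
python3 go.py .4756 .1985 .088 80
```

```text
t 2.6 tcp [0.4783 0.1984 0.2242] jawdir [0.175 0.985 0.007] F [ 0.85  1.42 -1.19] q [  44.    5.  -19.   -0.  -65. -144.] open 0.0874
turn [-0.1  0.4  0.3] shift cm [13.62  0.33 -0.13]
```

Call:
servo_tool(
  deltas=[
    [[0, 0.2, 0.2], [3, 0.2, -0.1], 8.7],
    [[0, 0.4, 0.3], [6.5, 0.3, -0.1], 8.7],
    [[0, 0.4, 0.3], [10, 0.3, -0.1], 8.7],
    [[0, 0.4, 0.3], [12.5, 0.3, -0.1], 8.7],
    [[0, 0.4, 0.3], [13.6, 0.3, -0.1], 8.7],
  ],
)

```text
clock: 3.1
tool_pos: [0.4751, 0.1957, 0.0861]
orientation: [136.2, 89.7, -144.1]
force: [-0.0, -0.2, 0.2]
opening: 0.0871
```

```bash
python3 go.py .4756 .1985 .088 80
```

```text
t 3.1 tcp [0.4751 0.1957 0.0861] jawdir [ 0.177  0.984 -0.003] F [-0.   -0.19  0.17] q [  44.   14.  -30.   -0.  -47. -144.] open 0.0871
turn [-0.2 -0.2 -0.2] shift cm [-0.2  -0.    0.28]
```

Call:
servo_tool(
  deltas=[
    [[-0.2, -0.2, -0.2], [-0.2, 0, 0.28], 8.7],
    [[-0.2, -0.2, -0.2], [-0.2, 0, 0.28], 5],
    [[-0.2, -0.2, -0.2], [-0.2, 0, 0.28], 3.5],
    [[-0.2, -0.2, -0.2], [-0.2, 0, 0.28], 2],
    [[-0.2, -0.2, -0.2], [-0.2, 0, 0.28], 2],
  ],
)

```text
clock: 3.6
tool_pos: [0.4759, 0.1989, 0.0889]
orientation: [-40.7, 89.9, 39.3]
force: [-0.3, 0.3, 0.2]
opening: 0.0606
```

Call:
servo_tool(
  deltas=[
    [[0, 0, 0], [0, 0, 0], 2],
    [[0, 0, 0], [0, 0, 0], 2],
    [[0, 0, 0], [0, 0, 0], 2],
  ],
)

```text
clock: 3.9
tool_pos: [0.4759, 0.199, 0.089]
orientation: [-40.9, 89.9, 39.1]
force: [0.4, 0.3, -0.5]
opening: 0.0365
```

```bash
python3 go.py .4756 .1985 .26 80
```

```text
t 3.9 tcp [0.4759 0.199  0.089 ] jawdir [0.174 0.985 0.002] F [ 0.45  0.3  -0.47] q [  45.   13.  -30.    0.  -47. -145.] open 0.0365
turn [-0.   0.1  0.1] shift cm [-17.1    0.    -0.03]
```

Call:
servo_tool(
  deltas=[
    [[0, 0, 0], [0, 0, 0], 2],
    [[0, 0, 0], [0, 0, 0], 2],
    [[0, 0, 0], [0, 0, 0], 2],
    [[0, 0, 0], [0, 0, 0], 2],
    [[0, 0, 0], [0, 0, 0], 2],
  ],
)

```text
clock: 4.4
tool_pos: [0.4759, 0.199, 0.089]
orientation: [-40.6, 89.9, 39.4]
force: [-0.9, -0.5, 0.3]
opening: 0.0316
```

Call:
servo_tool(
  deltas=[
    [[0, 0, 0], [-2, 0, 0], 2],
    [[0, 0, 0], [-5, 0, 0], 2],
    [[0, 0, 0], [-8, 0, 0], 2],
    [[0, 0, 0], [-11, 0, 0], 2],
    [[0, 0, 0], [-12, 0, 0], 2],
  ],
)

```text
clock: 4.9
tool_pos: [0.4769, 0.1996, 0.2121]
orientation: [-42.9, 89.6, 37.1]
force: [0.7, 0.0, -0.6]
opening: 0.0313
```

```bash
python3 go.py .475 -.1 .22 80
```

```text
t 4.9 tcp [0.4769 0.1996 0.2121] jawdir [0.173 0.985 0.005] F [ 0.74  0.   -0.65] q [  45.    6.  -21.    0.  -63. -145.] open 0.0313
turn [0.  0.3 0.3] shift cm [ -0.91  -5.02 -29.53]
```

Call:
servo_tool(
  deltas=[
    [[0, 0.3, 0.3], [-3, -0.5, -3], 2],
    [[0, 0.3, 0.3], [-6, -1.2, -7], 2],
    [[0, 0.3, 0.3], [-7, -1.9, -11], 2],
    [[0, 0.3, 0.3], [-7, -2.6, -15], 2],
    [[0, 0.3, 0.3], [-7, -3.2, -19], 2],
  ],
)

```text
clock: 5.4
tool_pos: [0.4746, 0.0053, 0.2813]
orientation: [52.7, 90.0, 132.8]
force: [1.1, 0.2, -0.2]
opening: 0.0315
```

```bash
python3 go.py .474 -.2406 .28 80
```

```text
t 5.4 tcp [0.4746 0.0053 0.2813] jawdir [0.173 0.985 0.   ] F [ 1.13  0.18 -0.2 ] q [  24.   -1.  -18.   -0.  -72. -124.] open 0.0315
turn [ 0.  0. -0.] shift cm [  0.12  -4.19 -24.23]
```

Call:
servo_tool(
  deltas=[
    [[0, 0, 0], [0, -0.8, -4.6], 2],
    [[0, 0, 0], [0, -1.6, -9.2], 2],
    [[0, 0, 0], [0, -2.4, -13.8], 2],
    [[0, 0, 0], [0, -3.2, -18.4], 2],
    [[0, 0, 0], [0, -4, -23], 2],
  ],
)

```text
clock: 5.9
tool_pos: [0.4736, -0.2299, 0.2806]
orientation: [56.8, 89.9, 136.9]
force: [2.7, -0.0, 0.8]
opening: 0.0318
```

```bash
python3 go.py .474 -.2406 .20 80
```

```text
t 5.9 tcp [ 0.4736 -0.2299  0.2806] jawdir [0.173 0.985 0.001] F [ 2.75 -0.01  0.82] q [ -5.   5. -13.  -0. -73. -95.] open 0.0318
turn [ 0.   0.  -0.1] shift cm [ 8.06 -0.23 -1.05]
```

Call:
servo_tool(
  deltas=[
    [[0, 0, 0], [0, -0.2, -1.05], 2],
    [[0, 0, 0], [2, -0.2, -1.05], 2],
    [[0, 0, 0], [4.5, -0.2, -1.05], 2],
    [[0, 0, 0], [7, -0.2, -1.05], 2],
    [[0, 0, 0], [8, -0.2, -1.05], 2],
  ],
)

```text
clock: 6.4
tool_pos: [0.4721, -0.2399, 0.1977]
orientation: [76.7, 89.7, 156.7]
force: [-0.3, -0.2, -1.2]
opening: 0.0315
```

```bash
python3 go.py .474 -.2406 .145 80; python3 - <<'E'
from m import *
a=snap("scene");save(a,"s3.png");w=snap("wrist")
o=ctrl.get_obs();p=o["tool_pos"]
print(proj(a,[p,p-[0,0,.089]]).round(1),proj(w,[p-[0,0,.089]]).round(1))
for s in(a,w):
  for b in blobs(s,(3,110,40),(16,255,255),80):print(b[0],b[1])
cv2.imwrite("pics/c3.png",cv2.resize(np.vstack([a["image"][60:260,60:340],w["image"][60:260,140:420]])[:,:,::-1],None,fx=2,fy=1.5*1))
E
```

```text
t 6.4 tcp [ 0.4721 -0.2399  0.1977] jawdir [0.174 0.985 0.001] F [-0.33 -0.17 -1.15] q [ -6.   8. -20.  -0. -62. -94.] open 0.0315
turn [ 0.   0.1 -0.3] shift cm [ 5.27 -0.23 -0.04]
[[188.5 134.6]
 [192.9 165.9]] [[286.4 216. ]]
[21.2 18.3] [ 11   0  21  38 461]
[72.2 66.3] [  37    0   66  145 4473]
[ 47.4 108.2] [ 28  57  38 102 908]
[ 15.  138.9] [   0   68   44  134 3593]
[512.3 101. ] [ 453   72  107   85 4933]
[189.1 141.3] [180 116  18  52 524]
[236.3 165.5] [230 147  14  38 433]
[149.3 168.9] [142 150  17  38 405]
[337.2 292. ] [ 279  269   97   56 2450]
[444.5 154.5] [ 390  125  105   64 4610]
[287.5 252.6] [ 250  200   76   93 5276]
[168.6 243.8] [141 227  50  29 984]
[287.8 340.7] [ 245  326   86   33 2466]
```

View pics/c3.png

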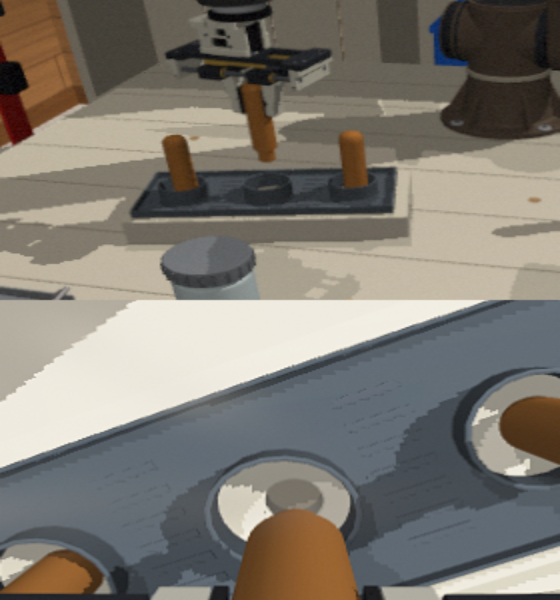

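The held peg is upright, and its foot in the scene picture is at about (192.5,167) against a predicted (193,166). The wrist crop shows the socket disc inside the collar. I'll descend into the collar.

Call:
servo_tool(
  deltas=[
    [[0, 0.1, -0.2], [0, -0.2, 0], 2],
    [[0, 0.1, -0.2], [2, -0.2, 0], 2],
    [[0, 0.1, -0.2], [4, -0.2, 0], 2],
    [[0, 0.1, -0.2], [5.3, -0.2, 0], 2],
    [[0, 0.1, -0.2], [5.3, -0.2, 0], 2],
  ],
)

```text
clock: 7.0
tool_pos: [0.4743, -0.2402, 0.1455]
orientation: [117.3, 89.9, -162.6]
force: [-0.1, 1.1, -0.9]
opening: 0.0317
```

```bash
python3 go.py .474 -.2406 .13 80
```

```text
t 7.0 tcp [ 0.4743 -0.2402  0.1455] jawdir [ 0.173  0.985 -0.001] F [-0.14  1.14 -0.94] q [ -6.  11. -24.   0. -55. -94.] open 0.0317
turn [ 0.1 -0.1 -0.1] shift cm [ 1.55  0.02 -0.04]
```

Call:
servo_tool(
  deltas=[
    [[0, 0, 0], [0.6, 0, -0.04], 2],
    [[0, 0, 0], [1.2, 0, -0.04], 2],
    [[0, 0, 0], [1.6, 0, -0.04], 2],
    [[0, 0, 0], [1.9, 0, -0.04], 2],
    [[0, 0, 0], [2.1, 0, -0.04], 2],
  ],
)

```text
clock: 7.5
tool_pos: [0.4742, -0.2406, 0.1245]
orientation: [118.1, 89.9, -161.9]
force: [0.0, 0.0, -1.2]
opening: 0.0316
```

```bash
python3 go.py .474 -.2406 .104 80
```

```text
t 7.5 tcp [ 0.4742 -0.2406  0.1245] jawdir [ 0.173  0.985 -0.001] F [ 0.03  0.03 -1.18] q [ -6.  12. -25.   0. -52. -94.] open 0.0316
turn [ 0.  -0.1 -0.1] shift cm [ 2.05  0.02 -0.  ]
```

The foot is 4.5 mm below the board's top with no vertical contact force, so it has entered the socket. I'll press on gently.

Call:
servo_tool(
  deltas=[
    [[0, 0, 0], [0.5, 0, 0], 2],
    [[0, 0, 0], [1, 0, 0], 2],
    [[0, 0, 0], [1.5, 0, 0], 2],
    [[0, 0, 0], [1.8, 0, 0], 2],
    [[0, 0, 0], [1.9, 0, 0], 2],
  ],
)

```text
clock: 8.0
tool_pos: [0.4739, -0.2406, 0.1049]
orientation: [111.4, 89.8, -168.5]
force: [0.5, 0.0, 0.1]
opening: 0.0315
```

Call:
servo_tool(
  deltas=[
    [[0, 0, 0], [0.1, 0, 0], 2],
    [[0, 0, 0], [0.2, 0, 0], 2],
    [[0, 0, 0], [0.25, 0, 0], 2],
  ],
)

```text
clock: 8.3
tool_pos: [0.4744, -0.2408, 0.1039]
orientation: [134.1, 89.9, -145.8]
force: [-4.3, 3.1, 15.2]
opening: 0.0318
```

```bash
python3 go.py .474 -.2406 .104 80
```

```text
t 8.3 tcp [ 0.4744 -0.2408  0.1039] jawdir [ 0.172  0.985 -0.002] F [-4.34  3.14 15.2 ] q [ -6.  14. -27.   0. -50. -94.] open 0.0318
turn [ 0.1 -0.1 -0.1] shift cm [-0.01  0.04  0.01]
```

The peg is seated: 15 N upward at TCP z = 0.1039, where 0.104 was expected. I'll release.

Call:
servo_tool(
  deltas=[
    [[0, 0, 0], [0, 0, 0], 2],
    [[0, 0, 0], [0, 0, 0], 3.5],
    [[0, 0, 0], [0, 0, 0], 5],
    [[0, 0, 0], [0, 0, 0], 7],
    [[0, 0, 0], [0, 0, 0], 8.5],
  ],
)

```text
clock: 8.8
tool_pos: [0.4743, -0.2408, 0.1038]
orientation: [131.2, 89.9, -148.7]
force: [-0.2, -0.3, 0.2]
opening: 0.0535
```

Call:
servo_tool(
  deltas=[
    [[0, 0, 0], [0, 0, 0], 8.5],
    [[0, 0, 0], [0, 0, 0], 8.5],
    [[0, 0, 0], [0, 0, 0], 8.5],
    [[0, 0, 0], [0, 0, 0], 8.5],
    [[0, 0, 0], [0, 0, 0], 8.5],
  ],
)

```text
clock: 9.3
tool_pos: [0.4744, -0.2409, 0.1038]
orientation: [132.3, 89.9, -147.7]
force: [0.9, 1.0, 0.6]
opening: 0.0845
```

Call:
servo_tool(
  deltas=[
    [[0, 0, 0], [-2, 0, 0], 8.5],
    [[0, 0, 0], [-5, 0, 0], 8.5],
    [[0, 0, 0], [-9, 0, 0], 8.5],
    [[0, 0, 0], [-13, 0, 0], 8.5],
    [[0, 0, 0], [-15, 0, 0], 8.5],
  ],
)

```text
clock: 9.8
tool_pos: [0.4758, -0.2411, 0.2577]
orientation: [-129.2, 89.8, -49.1]
force: [0.6, -0.2, -1.0]
opening: 0.0852
```

Call:
servo_tool(
  deltas=[
    [[0, 0, 0], [0, 0, 0], 8.5],
    [[0, 0, 0], [0, 0, 0], 8.5],
    [[0, 0, 0], [0, 0, 0], 8.5],
  ],
)

```text
clock: 10.1
tool_pos: [0.4751, -0.2409, 0.2564]
orientation: [-152.1, 89.9, -72.0]
force: [-0.0, 1.0, -0.2]
opening: 0.0851
```

```bash
python3 - <<'E'
from m import *
a=snap("scene");w=snap("wrist");o=ctrl.get_obs();print(o["clock"],o["tool_pos"],o["force"],o["opening"])
X=[.474,-.2406]
for s in(a,w): print(proj(s,[[*X,.16],[*X,.065]]).round(1).tolist())
for b in blobs(a,(3,110,40),(16,255,255),80):
    if 130<b[0][0]<250 and b[0][1]<200: print(b[0],b[1])
cv2.imwrite("pics/c4.png",cv2.resize(np.vstack([a["image"][60:260,60:340],w["image"][60:260,140:420]])[:,:,::-1],None,fx=2,fy=1.5*1))
E
```

```text
10.2 [ 0.47512548 -0.24093822  0.25624481] [ 0.12406584 -0.69349435 -0.17724029] 0.0848371291413986
[[190.1, 148.8], [194.7, 181.0]]
[[287.2, 209.1], [287.4, 181.1]]
[236.4 165.6] [230 147  14  38 428]
[192.7 167. ] [186 149  15  37 417]
[149.6 168.4] [142 150  17  37 430]
```

View pics/c4.png

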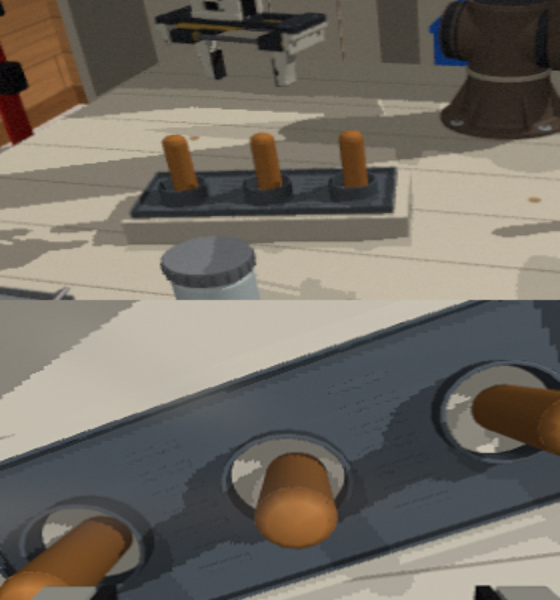

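The peg stands upright in the middle collar. Its top is in line with its neighbours: blob rows start at 147, 149 and 150, and 148.8 was expected. The gripper is clear of it, so I'm handing in.

```bash
python3 -c "
from plant import ctrl
ctrl.close_job()"
```

```text
the job is handed in; nothing more can be done
```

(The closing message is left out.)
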